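Knock the stuck plug out of the press die

TASK

A plug is stuck in the bore of the round steel die that lies loosely in the knock-out stand. Take the slim ejector rod out of the tool rack, feel its tip into the bore and push the plug all the way down onto the rubber pad underneath, gently: never press harder than 30 N. Then stand the ejector upright in a free hole of the rack again, all the way in, let go of it, and leave everything else where it is.

Things in the scene. Friction and masses are not known exactly. Their poses are not given: they have to be found in the camera images.
- stand: Knock-out stand, fixed: aluminium, 130 x 130 mm, origin at the centre of its underside, z up. In its middle a rubber pad, top 18 mm above the table; over it a top plate (upper face at 58 mm) with a 44 mm square opening and a nest, an 88 mm square rim 10 mm high, in which the round die lies
- nest (a point): Centre of the stand at the height of the die's flat top face, 98 mm. The die (steel, 68 mm across, 40 mm high, not measured) has a vertical sharp-edged 14 mm bore through its middle. It lies loosely: the bore is always 5.5 to 8.5 mm off this point, in an unknown direction, to be found by feel or camera. It stays put when touched lightly, shifts sideways at about 7 N, cannot be lifted out
- plug (a joint): How far the plug is driven down, m: 0 = lower end flush with the die's underside, 0.040 = on the pad, fully out of the die (hard stop). Steel cylinder 13.6 mm across, 20 mm high; at 0 its top is 20 mm below the die's top face (height 78 mm), at 0.040 at height 38 mm. It starts between 0 and 0.006, slides with a steady drag of about 9 N and stays where it is pushed to
- ejector: Ejector rod, loose, about 160 g, standing in a rack hole. Origin at the centre of its lower tip, z up along it. Steel shaft 11 mm thick, 85 mm long (tip edge chamfered 1.5 mm), then a flange 36 mm across, 6 mm thick, by which it hangs on the rack, then a black square grip 18 x 18 x 40 mm, faces square to its x and y. Fingertips can rest on the flange
- ejector_tip (a point): Centre of the ejector's lower tip (same as its origin)
- ejector_grip (a point): Point on the ejector's axis in its square grip, 117 mm above the tip, 26 mm above the flange's upper face
- rack: Tool rack, fixed: white plastic, 70 mm (x) by 175 mm (y), 105 mm high, open in front and behind; origin at the centre of its underside. Its 10 mm thick top plate has three 20 mm holes in a row along y. A tool stands in the first and one in the last hole, either way round; the middle one is empty
- rack_hole0 (a point): Centre of the first hole (rack y = -55 mm) at the top face, height 105 mm
- rack_hole1 (a point): Centre of the middle hole, at the top face
- rack_hole2 (a point): Centre of the last hole (rack y = +55 mm) at the top face
- tamper: Tamper, the other tool in the rack: the same flange and grip as the ejector, but a thicker shaft, 17 mm, and only 60 mm long; it does not fit the bore. Origin at its lower tip. Leave it
- jar_a: Bystander: white jar, 38 mm across, 45 mm high, origin under its centre
- jar_b: Bystander: white jar with a red cap, 34 mm across, 55 mm high, origin under its centre
- amber: Bystander: amber bottle, 54 mm across, 115 mm high, origin under its centre
- tub: Bystander: white tub, 84 mm across, 85 mm high, origin under its centre
Mind the look-alikes: they are no part of the job. Leave any orange or purple look-alike of the rack alone.

How it is judged:
By the outcome, as a careful person would: the job done as asked, in the order asked, and still so for the second after the job is handed in, with the robot touching nothing.
It also fails if it takes over 64 s, if anything falls off the work surface, if the arm or the gripper's body presses on something with over 40 N, if the wrist force passes 120 N, or if a joint passes its speed limit or range.

ROBOT

A 6-joint arm with a two-finger parallel gripper is mounted at the origin on the work surface. World frame = base frame: x ahead of the robot, y to its left, z up, the work surface at z = 0. Lengths are in mm, angles in rad, forces in N, time in s.
With the tool pointing down it reaches from about 350 to 725 mm from the base axis. Payload 6 kg.
Tool frame: the origin (TCP) lies between the finger pads; the fingertips stand ahead of it and the grasp point (between the pads) is the TCP (ctrl.finger_overhang is the z of the fingertips in the tool frame, in mm); z points along the fingers, y is the line along which they close (so a half turn about z gives the same grasp; the last joint's range is limited). The gripper opens to 85 mm and grips with 20 to 120 N. Pads are 22 mm wide; open, the fingers measure 114 mm over their backs; the gripper's body (76 mm by 85 mm) begins 54 mm behind the grasp point. The pads swing forward as they close: fully open they stand 13 mm farther back than shut.
Start: joints at [-0.89, 0.04, 0.085, 0, -1.615, -0.334], TCP at [203.943, -564.254, 250.261] pointing down, gripper open.
Joint ranges: [-2.56, 2.56], [-1.29, 2.01], [-1.08, 1.49], [-3.29, 1.98], [-2.81, -0.18], [-2.99, 2.99]. Speed limits (rad/s): [2.57, 2.57, 3.01, 3.14, 3.14, 3.14].

INTERFACE

Orientations are given as a rotation vector (axis times angle).
In Python, from station import ctrl gives the robot as it stands.
- The arm moves only by the tool shift_gripper, called after "Call:" in YAML: its name, and indented under it one key for each argument. Schema: {"type":"object","properties":{"increments":{"type":"array","items":{"type":"object","properties":{"dx":{"type":"number"},"dy":{"type":"number"},"dz":{"type":"number"},"rx":{"type":"number"},"ry":{"type":"number"},"rz":{"type":"number"}},"additionalProperties":false},"minItems":1,"maxItems":12},"finger_gap":{"type":"number"},"only":{"type":"string"},"quiet":{"type":"boolean"},"lines":{"type":"string"}},"required":["increments"],"additionalProperties":false}. increments is a list of rows, 1 to 12 of them, each an object with the fields dx, dy, dz (the shift in parts of the range, where 1.0 means 0.75 m), rx, ry, rz (a rotation vector in normalised numbers (1 is pi rad)); a field left out counts as zero; each row shifts and turns the commanded pose from where the row before left it, along the tool's axes as they then stand; what a row does not reach is not made up. A row lasts 1/12 s, in which the tool goes at most 41.7 mm and 0.125 rad, less where a joint would pass 70% of its speed; a pose out of reach is approached as far as the arm can. finger_gap is the opening from 0.0 (shut) to 1.0 (fully open), set as the call begins (left out keeps the last). The fingers move at their own pace and stop on an object; the grip force is fixed at half the most. Time passes only in rows, so rows that do not move let the fingers close. The tool returns the time, the measured TCP pose, the force, the opening and the grip force at its end. only (a regular expression) keeps the lines of the reply that match it, lines (a string "A,B") keeps lines A to B, and quiet returns only ok. A shift or turn number past 1, either way, is cut back to 1. Input that does not fit is refused with a message, and nothing moves.
- ctrl.get_obs(): the state, without advancing time (a new reading comes with each control period).
- ctrl.read_camera(name): name is "scene" or "top" or "wrist"; returns (picture, depth): 480x640x3 uint8, blue, green, red; 480x640 float32, mm along the optical axis (not along the pixel's ray), 0 where there is no reading.
- ctrl.camera_model(name): a dict with "fx", "fy", "cx", "cy" (pixels), "R" (3x3) and "t" (3): a world point X has camera coordinates R X + t; the wrist camera has in their place "mount" (4x4, takes a point from camera to tool coordinates, whose origin is the TCP and whose axes are the flange's). Camera axes: x right, y down, z forward; pixel columns grow to the right and rows downward; lengths in mm; the calibration is good to about 2 mm. A picture is of the moment at which its call begins: read the wrist's pose just before it. camera_model takes no time and is no camera call.
- ctrl.finish_job(): hands the job in; it is judged then, once.
The state is a dict: "time": time; "joints": joint angles; "qvel": joint speeds; "effort": joint torques, N m; "position": TCP position; "tcp_rot": TCP orientation; "ft_force": force on the tool from outside, world axes, zero at the start; "ft_torque": the same for the moment, N m; "width": opening from 0.0 (shut) to 1.0 (fully open); "finger_force": force on a finger pad.
Only numpy, scipy, OpenCV 4.12 (cv2) and the standard library are available. Lean on these libraries where they do the work, as an engineer would, in place of code of your own. Each camera call takes 0.05 s, during which the arm holds its last target. There are 200 camera calls.

## Working session

There is one attempt and no reset: what is moved stays moved. The work goes in short steps, Python scripts to look and compute and a tool call to move; the robot and the scene stay as the last step left them, time stands still between calls to the robot, and variables do not carry over. Pictures are saved under pics/ and viewed, at most 10 in all, crops included, and the job is handed in when it is done.

```bash
ls; mkdir -p pics; python3 - <<'E'
from station import ctrl
import cv2,numpy as np
o=ctrl.get_obs();print({k:np.round(v,3).tolist() for k,v in o.items()},ctrl.finger_overhang)
for n in ["scene","top"]:
    p,d=ctrl.read_camera(n);cv2.imwrite(f"pics/{n}0.png",p);np.savez(f"pics/{n}0.npz",p=p,d=d)
    print({k:np.round(v,3).tolist() for k,v in ctrl.camera_model(n).items()})
print(ctrl.camera_model("wrist"))
E
```

```text
pics
{'time': 0.0, 'joints': [-0.89, 0.041, 0.084, -0.0, -1.616, -0.334], 'qvel': [-0.0, 0.001, -0.0, 0.001, 0.001, 0.0], 'effort': [0.001, -36.821, 34.742, 6.933, -0.005, -0.0], 'position': [203.908, -563.969, 249.268], 'tcp_rot': [0.542, -3.094, -0.003], 'ft_force': [-0.254, 0.624, -1.084], 'ft_torque': [0.038, 0.023, -0.003], 'finger_force': 0.0, 'width': 0.999} 19.0
{'fx': 487.792, 'fy': 487.792, 'cx': 316.817, 'cy': 245.961, 'R': [[-0.38, 0.925, 0.016], [0.668, 0.286, -0.687], [-0.64, -0.251, -0.726]], 't': [182.256, -285.716, 1316.018]}
{'fx': 444.082, 'fy': 444.082, 'cx': 323.239, 'cy': 234.725, 'R': [[-0.019, -0.999, -0.026], [-0.991, 0.022, -0.129], [0.13, 0.023, -0.991]], 't': [35.832, 572.792, 862.313]}
{'fx': 390.76267897496604, 'fy': 390.76267897496604, 'cx': 325.6554259303334, 'cy': 238.37707980009517, 'mount': array([[-2.43428421e-04, -9.54651507e-01, -2.97725446e-01,
         7.58105626e+01],
       [ 9.99999350e-01, -5.64109044e-04,  9.91179259e-04,
        -7.24458341e-02],
       [-1.11418039e-03, -2.97725011e-01,  9.54651023e-01,
        -1.24479117e+02],
       [ 0.00000000e+00,  0.00000000e+00,  0.00000000e+00,
         1.00000000e+00]])}
```

View pics/scene0.png

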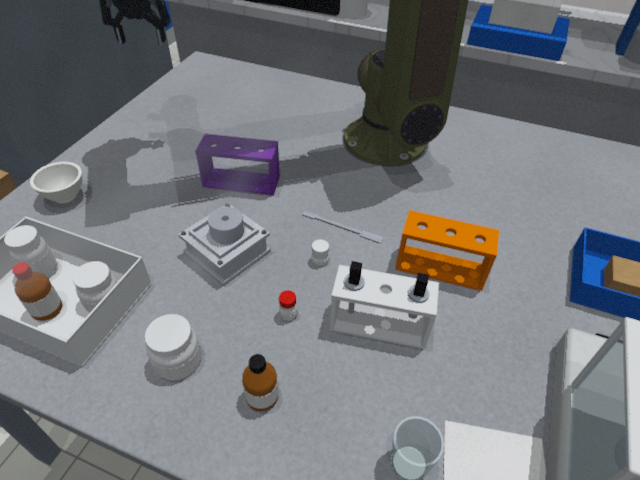

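View pics/top0.png

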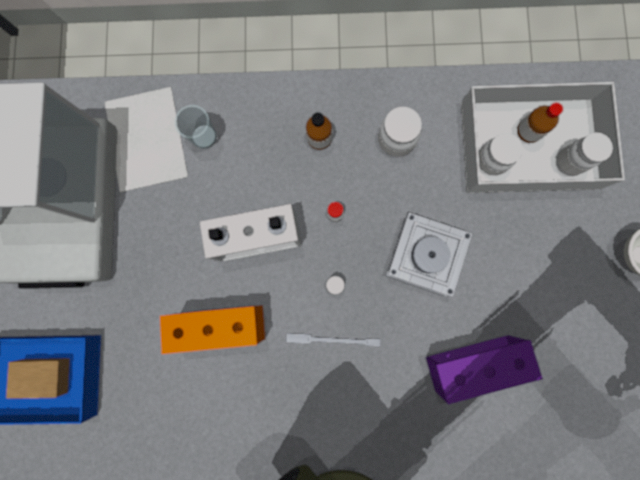

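The scene view shows the white rack with black grips at about (355,270) and (421,285), and the die at (226,225). In the top view the grips are at (215,234) and (276,222), the empty hole at (248,230), and the bore at about (432,254).

```bash
cat > h.py <<'E'
import numpy as np,cv2
from station import ctrl
from scipy.spatial.transform import Rotation as Ro
def cam(n,o=None):
    m=ctrl.camera_model(n);K=np.array([[m['fx'],0,m['cx']],[0,m['fy'],m['cy']],[0,0,1]])
    if n!="wrist": R=np.array(m['R']);return K,R.T,-R.T@np.array(m['t'])
    Rt=Ro.from_rotvec(o['tcp_rot']).as_matrix();M=m['mount']
    return K,Rt@M[:3,:3],Rt@M[:3,3]+np.array(o['position'])
def ray(c,uv):
    K,R,C=c;d=R@np.linalg.solve(K,[uv[0],uv[1],1.]);return C,d/np.linalg.norm(d)
def onz(c,uv,z):
    C,d=ray(c,uv);return C+d*(z-C[2])/d[2]
def tri(a,b):
    (C1,d1),(C2,d2)=a,b
    s=np.linalg.lstsq(np.c_[d1,-d2],C2-C1,rcond=None)[0]
    p,q=C1+s[0]*d1,C2+s[1]*d2;return (p+q)/2,np.linalg.norm(p-q)
def proj(c,X):
    K,R,C=c;p=K@(R.T@(np.array(X)-C));return p[:2]/p[2]
E
python3 - <<'E'
from h import *
np.set_printoptions(precision=1,suppress=True)
s,t=cam("scene"),cam("top")
ims={n:np.load(f"pics/{n}0.npz")['p'] for n in("scene","top")}
g={}
for n,(x0,y0,x1,y1) in dict(scene=(330,255,440,310),top=(200,205,300,260)).items():
    im=ims[n];m=np.zeros(im.shape[:2],np.uint8);m[y0:y1,x0:x1]=(im[y0:y1,x0:x1].max(2)<50)*255
    k,l,st,ce=cv2.connectedComponentsWithStats(m)
    for i in range(1,k):
        if st[i,4]>15:print(n,st[i],ce[i])
print("tri grips",tri(ray(s,(356,264)),ray(t,(276,222))),tri(ray(s,(421,279)),ray(t,(215,234))), "hole",tri(ray(s,(385.5,288)),ray(t,(248,230.5))))
print("bore",tri(ray(s,(225.5,212)),ray(t,(432,254))))
a=cv2.resize(ims['scene'][245:350,315:450],None,fx=5.6,fy=5.6,interpolation=2);cv2.imwrite("pics/c1.png",a[:600])
E
```

```text
scene [349 262  13  23 220] [354.8 272.9]
scene [414 273  15  24 232] [420.6 284.6]
top [270 218  11  11  97] [275.  222.8]
top [210 229  13  11 117] [215.9 234.1]
tri grips (array([582.5, 107. , 151.4]), np.float64(4.743121429379165)) (array([565.1, 215.9, 144.7]), np.float64(0.5086333281006667)) hole (array([575.5, 163.5, 107.5]), np.float64(0.19427505565452907))
bore (array([ 523. , -175.6,  114.9]), np.float64(1.3636435573014964))
```

View pics/c1.png

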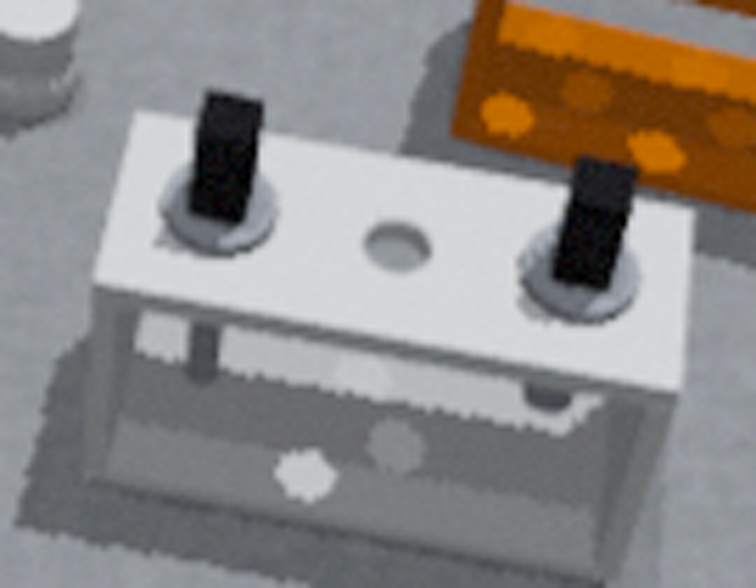

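The crop shows the left tool has the thin, long shaft, so it is the ejector, at about (582,108). The right tool has the short, thick shaft and is the tamper. I'll move the wrist camera over the die first.

Careful with the scale: shifts go in shares of 0.75 m and turns go in shares of pi rad. That gives: -34 mm is -0.0453, 20 mm is 0.0267.

```bash
cat >> h.py <<'E'
def go(x,y,z,yaw=None):
    """print the tool-frame shift (and turn) to a world TCP target, tool straight down, tool y at yaw deg"""
    o=ctrl.get_obs();R=Ro.from_rotvec(o['tcp_rot']).as_matrix()
    print("shift",np.round(R.T@(np.array([x,y,z])-o['position']),2),"yaw",np.degrees(np.arctan2(R[1,1],R[0,1])).round(2),"t",o['time'])
    if yaw is not None:
        a=np.radians(yaw);Y=np.array([np.cos(a),np.sin(a),0]);Z=np.array([0,0,-1.])
        print("turn",np.round(Ro.from_matrix(R.T@np.c_[np.cross(Y,Z),Y,Z]).as_rotvec(),4))
def look(tag):
    o=ctrl.get_obs();p,d=ctrl.read_camera("wrist");cv2.imwrite(f"pics/{tag}.png",p);np.savez(f"pics/{tag}.npz",p=p,d=d,pos=o['position'],rot=o['tcp_rot'])
def load(tag):
    f=np.load(f"pics/{tag}.npz");return f['p'],f['d'],cam("wrist",dict(position=f['pos'],tcp_rot=f['rot']))
E
```

Call:
shift_gripper:
  increments:
    - {"dx": -0.0453, "dy": 0.0267}
    - {"dx": -0.0453, "dy": 0.0267}
    - {"dx": -0.0453, "dy": 0.0267}
    - {"dx": -0.0453, "dy": 0.0267}
    - {"dx": -0.0453, "dy": 0.0267}
    - {"dx": -0.0453, "dy": 0.0267}
    - {"dx": -0.0453, "dy": 0.0267}
    - {"dx": -0.0453, "dy": 0.0267}
    - {"dx": -0.0453, "dy": 0.0267}
    - {"dx": -0.0453, "dy": 0.0267}
    - {"dx": -0.0453, "dy": 0.0267}
    - {"dx": -0.0453, "dy": 0.0267}

```text
time: 1.1
position: [506.9, -197.9, 250.1]
tcp_rot: [0.543, -3.094, -0.001]
ft_force: [0.8, -1.1, 0.9]
width: 0.998
finger_force: 0.0
```

Call:
shift_gripper:
  increments:
    - {}
    - {}
    - {}

```text
time: 1.35
position: [506.0, -199.8, 249.9]
tcp_rot: [0.543, -3.093, -0.0]
ft_force: [0.5, 0.6, 0.3]
width: 0.999
finger_force: 0.0
```

```bash
python3 - <<'E'
from h import *
look("w1");go(523,-175,250,98.7)
E
```

```text
shift [-24.87  17.94   0.12] yaw 109.85 t 1.4
turn [ 1.000e-04 -5.000e-04  1.946e-01]
```

View pics/w1.png

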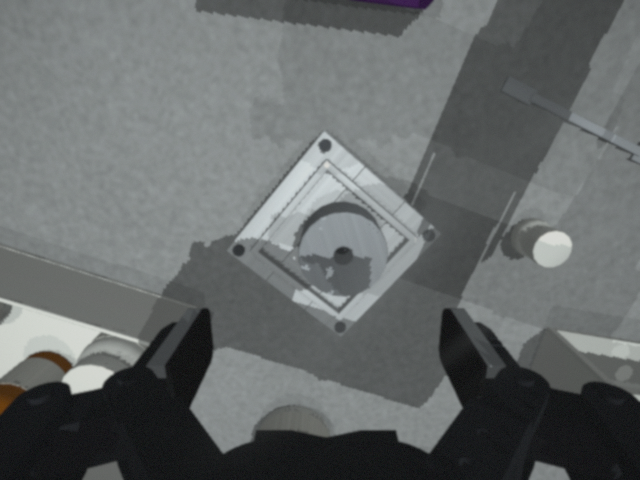

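The wrist view shows the die in the stand, with the bore at about (343,255), partly in shadow. Next I'll look at the ejector.

Scaled: 33 mm is 0.044, -22 mm is -0.0293, 0.097 rad is 0.0309.

Call:
shift_gripper:
  increments:
    - {"dx": -0.0293, "dy": 0.044}
    - {"dx": -0.0293, "dy": 0.044}
    - {"dx": -0.0293, "dy": 0.044}
    - {"dx": -0.0293, "dy": 0.044}
    - {"dx": -0.0293, "dy": 0.044}
    - {"dx": -0.0293, "dy": 0.044}
    - {"dx": -0.0293, "dy": 0.044}
    - {"dx": -0.028, "dy": 0.044}
    - {"rz": 0.0309}
    - {"rz": 0.0309}
    - {}
    - {}

```text
time: 2.4
position: [581.0, 106.8, 250.5]
tcp_rot: [-0.242, 3.132, 0.0]
ft_force: [0.0, 0.6, -0.5]
width: 1.002
finger_force: 0.0
```

```bash
python3 - <<'E'
from h import *
look("w2");go(581,108,250,98.7)
E
```

```text
shift [-0.25  1.26  0.53] yaw 98.83 t 2.45
turn [0.0002 0.0003 0.0023]
```

View pics/w2.png

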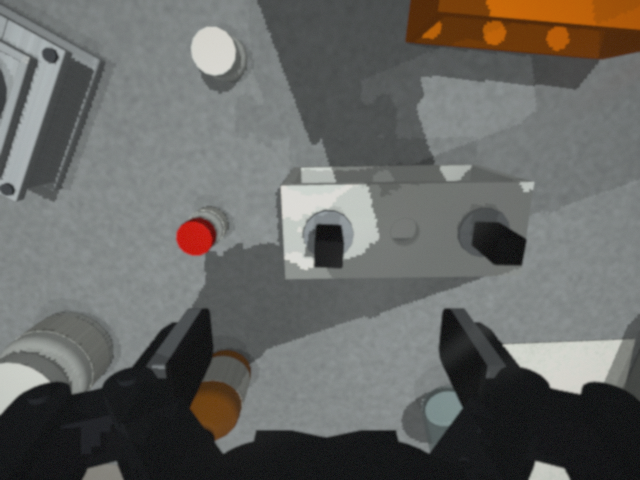

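The ejector grip is at about (329,253) and its flange at (328,232), nearly square to the tool. The empty hole is at (403,231). I'll measure these and take a second view for the heights.

Scaled: 35 mm is 0.0467, 15 mm is 0.02.

Call:
shift_gripper:
  increments:
    - {"dx": 0.0467}
    - {"dx": 0.02}
    - {}
    - {}
    - {}
  quiet: true

```text
ok
```

```bash
cat > m.py <<'E'
from h import *
np.set_printoptions(precision=2,suppress=True)
def world(d,c):
    K,R,C=c;v,u=np.mgrid[:480,:640];P=np.linalg.solve(K,np.stack([u.ravel(),v.ravel(),np.ones(u.size)]))*d.ravel()
    return (R@P).T.reshape(480,640,3)+C
E
python3 - <<'E'
from m import *
look("w3")
F={}
for t,du in(("w2",0),("w3",0)):
    p,d,c=load(t);W=world(d,c)
    near=np.hypot(W[...,0]-581,W[...,1]-108)<30
    top=(near&(W[...,2]>140)&(p.max(2)<90)).astype(np.uint8)
    k,l,st,ce=cv2.connectedComponentsWithStats(top);i=1+st[1:,4].argmax();m=(l==i)
    z=W[m][:,2];tm=m&(W[...,2]>np.percentile(z,90)-5)
    r=cv2.minAreaRect(np.argwhere(tm)[:,::-1].astype(np.float32))
    zt=np.median(W[tm][:,2]);ctr=r[0];box=cv2.boxPoints(r)
    B=np.array([onz(c,b,zt) for b in box]);e=B[1]-B[0];f=B[2]-B[1]
    print(t,"ctr",ctr,"zt",zt,"xy",onz(c,ctr,zt),np.linalg.norm(e),np.linalg.norm(f),np.degrees(np.arctan2(e[1],e[0])),np.degrees(np.arctan2(f[1],f[0])))
    # rack top face
    rk=((abs(W[...,2]-105)<6)&(np.hypot(W[...,0]-575,W[...,1]-163)<110)).astype(np.uint8)
    q=W[(rk>0)];print(" rack z",np.median(q[:,2]))
    cs=max(cv2.findContours(rk,0,2)[0],key=cv2.contourArea)
    G=np.array([onz(c,x[0].astype(float),np.median(q[:,2]))[:2] for x in cs]).astype(np.float32);rr=cv2.minAreaRect(G);print(" rack",rr)
    F[t]=(c,ctr)
print(tri(ray(*F["w2"]),ray(*F["w3"])))
p,d,c=load("w1");W=world(d,c);q=(abs(W[...,2]-98)<5)&(np.hypot(W[...,0]-523,W[...,1]+175)<60);print("die top z",np.median(W[q][:,2]))
a=p[215:300,295:395];cv2.imwrite("pics/c2.png",np.hstack([cv2.resize(x,None,fx=4,fy=4,interpolation=2) for x in (a,)])) 
print(p[240:272,330:358].max(2)[::2,::2])
E
```

```text
w2 ctr (332.5, 461.5) zt 319.78329765471585 xy [564.36 105.46 319.78] 51.10127917836404 8.081080326067868 98.75185557103391 15.394029366259012
 rack z 105.88105265897246
 rack ((574.89404296875, 163.35943603515625), (71.28018951416016, 175.04052734375), 9.675790786743164)
w3 ctr (326.9406433105469, 324.12841796875) zt 151.67775944391656 xy [582.71 108.69 151.68] 19.487122943671967 17.1847692765648 -174.45164604661292 95.36641105914741
 rack z 105.86134423563183
 rack ((574.1851806640625, 163.15475463867188), (72.73223876953125, 174.99075317382812), 9.625516891479492)
(array([401.56,  77.82, 473.46]), np.float64(2.477339885605632))
die top z 98.79793417958967
[[153 150 149 149 150 151 153 152 151 150 152 150 149 148]
 [151 150 147 148 150 151 150 152 151 148 151 148 150 150]
 [152 149 149 150 150 148 148 148 150 151 152 150 149 150]
 [151 150 148 146 139 125 111 113 127 139 146 151 149 149]
 [152 150 145 125  85  61  53  60  66  89 123 142 151 148]
 [151 151 129  78  44  44  44  59  55  56  79 121 148 148]
 [152 147 102  60  49  44  43  47  55  68  72 113 145 150]
 [148 139  88  66  65  61  58  62  68  69  73  95 136 147]
 [144 125  80  70  68  69  70  69  72  71  72  77 105 117]
 [112  92  78  69  70  70  70  71  71  72  73  81  93  97]
 [ 91  90  83  72  70  70  70  73  73  70  78  88  95  94]
 [ 90  91  89  79  72  70  74  70  74  77  87  94  94  96]
 [ 90  91  92  91  85  79  80  80  81  90  94  95  95  96]
 [112 101  93  94  93  92  92  92  93  94  93  94  97  96]
 [142 112  93  94  94  91  93  95  96  96  96  97  96  96]
 [147 132 104  93  95  94  92  93  94  95  96  97  98  96]]
```

```bash
python3 - <<'E'
from m import *
F={}
for t in("w2","w3"):
    p,d,c=load(t);W=world(d,c)
    tm=(np.hypot(W[...,0]-581,W[...,1]-108)<25)&(W[...,2]>146)&(W[...,2]<160)
    r=cv2.minAreaRect(np.argwhere(tm)[:,::-1].astype(np.float32));zt=np.median(W[tm][:,2])
    G=[onz(c,b[::-1].astype(float),zt)[:2] for b in np.argwhere(tm)];rr=cv2.minAreaRect(np.array(G,np.float32))
    print(t,r,zt,rr,np.mean(G,0),onz(c,r[0],zt));F[t]=(c,r[0])
print(tri(ray(*F["w2"]),ray(*F["w3"])))
p,d,c=load("w1")
for z in (98,98.8):print("bore",onz(c,(343,255.2),z))
# die disc and stand via depth
W=world(d,c);q=(abs(W[...,2]-98)<5)&(np.hypot(W[...,0]-523,W[...,1]+175)<60)
m=q.astype(np.uint8);cs=max(cv2.findContours(m,0,1)[0],key=cv2.contourArea)
G=np.array([onz(c,x[0].astype(float),98)[:2] for x in cs],np.float32);print("die circle",cv2.minEnclosingCircle(G),cv2.fitEllipse(G))
E
```

```text
w2 ((328.2680358886719, 252.60308837890625), (29.560386657714844, 30.15068817138672), 2.602562189102173) 151.64033193259988 ((583.5839233398438, 109.00590515136719), (19.343461990356445, 17.879371643066406), 6.072040557861328) [583.49 109.  ] [583.47 108.97 151.64]
w3 ((327.0, 324.0), (28.0, 28.0), 90.0) 151.6141597614477 ((582.7752685546875, 108.71194458007812), (20.261714935302734, 18.106651306152344), 8.707223892211914) [582.92 108.85] [582.65 108.72 151.61]
(array([584.83, 109.15, 147.72]), np.float64(0.13256884454676185))
bore [ 523.44 -179.28   98.  ]
bore [ 523.19 -179.41   98.8 ]
die circle ((523.1103515625, -180.04827880859375), 34.3621711730957) ((523.0643310546875, -179.86936950683594), (66.57779693603516, 67.6162338256836), 117.05088806152344)
```

```bash
python3 - <<'E'
from h import *
go(583.3,109,136,98.3)
E
```

```text
shift [-52.2    1.11 114.43] yaw 98.76 t 2.9167
turn [0.0003 0.0002 0.0081]
```

Scaled: 30 mm is 0.04, -26.2 mm is -0.0349, 0.008 rad is 0.0025.

Call:
shift_gripper:
  increments:
    - {"dx": -0.0349, "dy": 0.0015}
    - {"dx": -0.0347, "rz": 0.0025}
    - {"dz": 0.04}
    - {"dz": 0.04}
    - {"dz": 0.04}
    - {"dz": 0.02}
    - {"dz": 0.0125}
    - {}
    - {}
  finger_gap: 1.0

```text
time: 3.67
position: [583.5, 109.1, 136.5]
tcp_rot: [-0.227, 3.133, -0.001]
ft_force: [0.0, 0.6, 1.3]
width: 1.003
finger_force: 0.0
```

Call:
shift_gripper:
  increments:
    - {}
    - {}
    - {}
    - {}
    - {}
    - {}
    - {}
    - {}
  finger_gap: 0.0

```text
time: 4.33
position: [583.1, 109.4, 136.4]
tcp_rot: [-0.227, 3.133, 0.0]
ft_force: [0.0, -0.2, 2.7]
width: 0.205
finger_force: 59.1
```

Scaled: -25 mm is -0.0333, -10 mm is -0.0133.

Call:
shift_gripper:
  increments:
    - {"dz": -0.0133}
    - {"dz": -0.0333}
    - {"dz": -0.0333}
    - {"dz": -0.0333}
    - {"dz": -0.0333}
    - {"dz": -0.0067}
    - {}
    - {}

```text
time: 5.0
position: [582.6, 109.5, 249.9]
tcp_rot: [0.227, -3.132, -0.001]
ft_force: [-0.6, -0.4, -1.0]
width: 0.203
finger_force: 58.6
```

```bash
python3 - <<'E'
from h import *
look("w4");go(523.3,-179.4,236);print(ctrl.get_obs()['joints'])
p,d,c=load("w4");print("tip expected px",proj(c,ctrl.get_obs()['position']-np.array([0,0,117])))
E
```

```text
shift [ 100.08 -277.24   13.21] yaw 98.3 t 5.05
[ 5.22990910e-01  2.27507778e-02  6.50178012e-02 -1.20530826e-03
 -1.61570794e+00 -1.94901271e+00]
tip expected px [325.07243563 238.6077822 ]
```

View pics/w4.png

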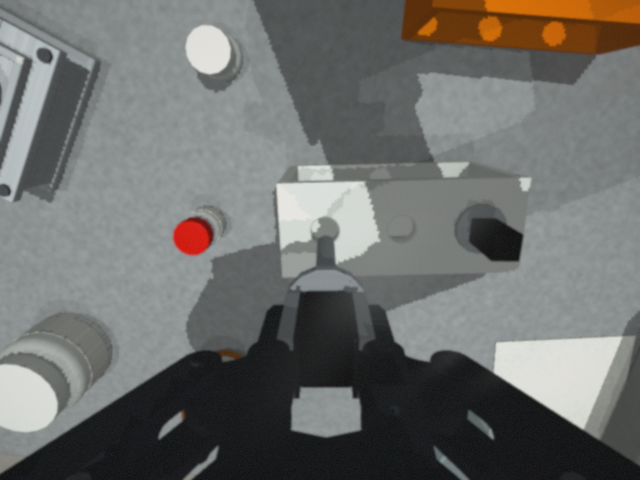

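The rod is held straight, with its tip at about (325,238) as predicted. The hole it came from is at (325,229). Next I'll carry it over the bore.

Scaled: -30.8 mm is -0.0411, 13 mm is 0.0173.

Call:
shift_gripper:
  increments:
    - {"dx": 0.0148, "dy": -0.0411}
    - {"dx": 0.0148, "dy": -0.0411}
    - {"dx": 0.0148, "dy": -0.0411}
    - {"dx": 0.0148, "dy": -0.0411}
    - {"dx": 0.0148, "dy": -0.0411}
    - {"dx": 0.0148, "dy": -0.0411}
    - {"dx": 0.0148, "dy": -0.0411}
    - {"dx": 0.0148, "dy": -0.0411}
    - {"dx": 0.0149, "dy": -0.0411}
    - {}
    - {"dz": 0.0173}
    - {}

```text
time: 6.05
position: [522.9, -178.8, 233.3]
tcp_rot: [0.226, -3.128, -0.004]
ft_force: [-0.4, 0.3, -3.0]
width: 0.201
finger_force: 59.0
```

Call:
shift_gripper:
  increments:
    - {}
    - {}

```text
time: 6.22
position: [524.0, -178.6, 237.0]
tcp_rot: [0.229, -3.132, -0.0]
ft_force: [0.4, -0.7, -1.3]
width: 0.2
finger_force: 59.0
```

```bash
python3 - <<'E'
from h import *
look("w5");go(523.3,-179.4,236,98.3);print(ctrl.get_obs()['ft_force'])
p,d,c=load("w5");print("tip px",proj(c,ctrl.get_obs()['position']-np.array([0,0,117])),"bore px",proj(c,[523.3,-179.4,98]))
cv2.imwrite("pics/w5c.png",cv2.resize(p[190:290,260:390],None,fx=6,fy=6,interpolation=2))
E
```

```text
shift [ 0.96 -0.68  1.56] yaw 98.38 t 6.2667
turn [ 0.     -0.0006  0.0014]
[-0.07049081  0.33967454 -1.44508236]
tip px [325.14637938 240.02648034] bore px [324.1700327 229.0598501]
```

View pics/w5c.png

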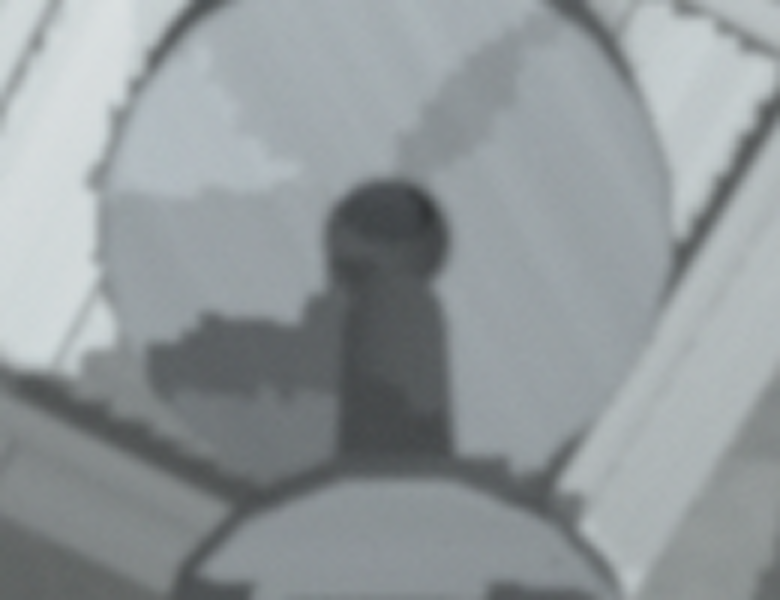

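The bore centre is at about (324.6,230) and the tip at about (325.4,240). The remaining correction is small, about (+0.35,-0.6) mm in tool axes. I'll lower carefully.

Scaled: 8 mm is 0.0107, 6 mm is 0.008.

Call:
shift_gripper:
  increments:
    - {"dx": 0.0005, "dy": -0.0008, "dz": 0.008}
    - {"dz": 0.0107}
    - {"dz": 0.0053}
    - {}
    - {}

```text
time: 6.68
position: [523.5, -180.0, 219.3]
tcp_rot: [0.227, -3.132, -0.0]
ft_force: [1.1, 0.5, -0.9]
width: 0.204
finger_force: 59.0
```

Call:
shift_gripper:
  increments:
    - {"dz": 0.0013}
    - {"dz": 0.0013}
    - {"dz": 0.0013}
    - {}

```text
time: 7.02
position: [523.7, -180.1, 216.8]
tcp_rot: [0.227, -3.133, -0.0]
ft_force: [0.9, 0.3, -2.8]
width: 0.204
finger_force: 59.0
```

Call:
shift_gripper:
  increments:
    - {"dz": 0.0013}
    - {"dz": 0.0013}
    - {}

```text
time: 7.27
position: [523.6, -180.0, 214.6]
tcp_rot: [0.227, -3.133, -0.0]
ft_force: [-0.4, 0.4, -2.3]
width: 0.201
finger_force: 59.0
```

Scaled: 1 mm is 0.0013, 0.5 mm is 0.0007.

Call:
shift_gripper:
  increments:
    - {"dz": 0.0013}
    - {"dz": 0.0007}
    - {}

```text
time: 7.52
position: [523.6, -180.0, 213.2]
tcp_rot: [0.227, -3.133, -0.0]
ft_force: [-0.4, -0.5, -1.3]
width: 0.202
finger_force: 59.0
```

Call:
shift_gripper:
  increments:
    - {"dz": 0.0013}
    - {"dz": 0.0007}
    - {}

```text
time: 7.77
position: [523.6, -180.0, 211.7]
tcp_rot: [0.227, -3.133, -0.0]
ft_force: [-0.1, 0.2, -1.2]
width: 0.202
finger_force: 59.0
```

Call:
shift_gripper:
  increments:
    - {"dz": 0.0013}
    - {}

```text
time: 7.93
position: [523.6, -180.0, 210.7]
tcp_rot: [0.227, -3.133, -0.0]
ft_force: [-0.5, 0.7, -1.9]
width: 0.202
finger_force: 59.0
```

The tip is in the bore without contact. I'll continue down toward the plug.

Scaled: 3 mm is 0.004, 2 mm is 0.0027.

Call:
shift_gripper:
  increments:
    - {"dz": 0.004}
    - {"dz": 0.004}
    - {"dz": 0.004}
    - {"dz": 0.0027}
    - {"dz": 0.0027}
    - {}

```text
time: 8.43
position: [523.5, -180.0, 197.2]
tcp_rot: [0.227, -3.133, -0.0]
ft_force: [-0.6, -1.1, -2.2]
width: 0.196
finger_force: 59.1
```

Call:
shift_gripper:
  increments:
    - {"dz": 0.0013}
    - {"dz": 0.0013}
    - {"dz": 0.0013}
    - {}

```text
time: 8.77
position: [523.6, -180.0, 194.7]
tcp_rot: [0.227, -3.133, -0.0]
ft_force: [0.1, 0.1, -2.9]
width: 0.202
finger_force: 59.1
```

Call:
shift_gripper:
  increments:
    - {"dz": 0.0013}
    - {"dz": 0.0013}
    - {"dz": 0.0013}
    - {}

```text
time: 9.1
position: [523.7, -180.1, 192.3]
tcp_rot: [-0.227, 3.133, -0.0]
ft_force: [-1.5, -0.1, 1.4]
width: 0.2
finger_force: 59.4
```

Scaled: 1 mm is 0.0013.

Call:
shift_gripper:
  increments:
    - {"dz": 0.0013}
    - {"dz": 0.0013}
    - {"dz": 0.0013}

```text
time: 9.35
position: [523.9, -180.2, 191.0]
tcp_rot: [-0.228, 3.131, -0.001]
ft_force: [-3.0, 1.2, 9.2]
width: 0.198
finger_force: 60.5
```

Call:
shift_gripper:
  increments:
    - {"dz": 0.0013}
    - {"dz": 0.0013}
    - {"dz": 0.0013}
    - {"dz": 0.0013}

```text
time: 9.68
position: [523.9, -180.2, 187.1]
tcp_rot: [-0.228, 3.131, -0.001]
ft_force: [-3.4, 2.5, 8.1]
width: 0.203
finger_force: 60.5
```

Call:
shift_gripper:
  increments:
    - {"dz": 0.0013}
    - {"dz": 0.0013}
    - {"dz": 0.0013}
    - {"dz": 0.0013}

```text
time: 10.02
position: [523.9, -180.2, 183.2]
tcp_rot: [-0.228, 3.131, -0.001]
ft_force: [-4.2, 2.2, 9.4]
width: 0.204
finger_force: 60.5
```

A small side force shows the rod is rubbing the bore wall. I'll centre it a bit and go on.

Scaled: 1 mm is 0.0013, 0.55 mm is 0.0007.

Call:
shift_gripper:
  increments:
    - {"dx": 0.0007, "dy": 0.0005}
    - {"dz": 0.0013}
    - {"dz": 0.0013}
    - {"dz": 0.0013}

```text
time: 10.35
position: [523.6, -180.1, 180.3]
tcp_rot: [-0.227, 3.13, -0.002]
ft_force: [-2.5, 1.5, 7.3]
width: 0.201
finger_force: 60.5
```

Call:
shift_gripper:
  increments:
    - {"dz": 0.0013}
    - {"dz": 0.0013}
    - {"dz": 0.0013}
    - {"dz": 0.0013}
    - {"dz": 0.0013}
    - {"dz": 0.0013}

```text
time: 10.85
position: [523.7, -180.1, 174.3]
tcp_rot: [-0.227, 3.13, -0.002]
ft_force: [-2.0, 1.5, 8.4]
width: 0.2
finger_force: 60.5
```

Call:
shift_gripper:
  increments:
    - {"dz": 0.0013}
    - {"dz": 0.0013}
    - {"dz": 0.0013}
    - {"dz": 0.0013}
    - {"dz": 0.0013}
    - {"dz": 0.0013}

```text
time: 11.35
position: [523.6, -180.1, 168.3]
tcp_rot: [-0.227, 3.13, -0.002]
ft_force: [-2.7, 1.3, 8.2]
width: 0.205
finger_force: 60.5
```

Scaled: 1 mm is 0.0013.

Call:
shift_gripper:
  increments:
    - {"dz": 0.0013}
    - {"dz": 0.0013}
    - {"dz": 0.0013}
    - {"dz": 0.0013}
    - {"dz": 0.0013}
    - {"dz": 0.0013}
    - {"dz": 0.0013}
    - {"dz": 0.0013}
    - {"dz": 0.0013}
    - {"dz": 0.0013}

```text
time: 12.18
position: [523.7, -180.1, 158.2]
tcp_rot: [-0.227, 3.131, -0.002]
ft_force: [-2.3, 1.7, 9.1]
width: 0.199
finger_force: 60.5
```

Call:
shift_gripper:
  increments:
    - {"dz": 0.0007}
    - {"dz": 0.0007}
    - {}

```text
time: 12.43
position: [523.6, -180.1, 157.1]
tcp_rot: [-0.227, 3.131, -0.002]
ft_force: [-3.0, 1.1, 7.2]
width: 0.203
finger_force: 60.5
```

Call:
shift_gripper:
  increments:
    - {"dz": 0.0007}
    - {"dz": 0.0007}
    - {}

```text
time: 12.68
position: [523.6, -180.1, 156.1]
tcp_rot: [-0.227, 3.131, -0.002]
ft_force: [-3.1, 1.4, 6.7]
width: 0.203
finger_force: 60.5
```

Scaled: 0.5 mm is 0.0007.

Call:
shift_gripper:
  increments:
    - {"dz": 0.0007}
    - {"dz": 0.0007}
    - {}

```text
time: 12.93
position: [523.7, -180.1, 155.1]
tcp_rot: [-0.227, 3.131, -0.002]
ft_force: [-2.4, 1.3, 7.6]
width: 0.201
finger_force: 60.5
```

Call:
shift_gripper:
  increments:
    - {"dz": 0.0007}
    - {}

```text
time: 13.1
position: [523.6, -180.1, 154.6]
tcp_rot: [-0.228, 3.131, -0.002]
ft_force: [-2.7, 1.4, 8.3]
width: 0.204
finger_force: 60.5
```

Call:
shift_gripper:
  increments:
    - {"dz": 0.0007}
    - {}

```text
time: 13.27
position: [523.7, -180.1, 154.1]
tcp_rot: [-0.227, 3.131, -0.002]
ft_force: [-0.6, 1.1, 7.2]
width: 0.206
finger_force: 60.5
```

Scaled: 0.5 mm is 0.0007.

Call:
shift_gripper:
  increments:
    - {"dz": 0.0007}
    - {}

```text
time: 13.43
position: [523.7, -180.1, 154.0]
tcp_rot: [-0.228, 3.131, -0.002]
ft_force: [-2.4, 1.0, 10.4]
width: 0.202
finger_force: 60.8
```

Call:
shift_gripper:
  increments:
    - {"dz": 0.0007}
    - {}

```text
time: 13.6
position: [523.7, -180.1, 153.9]
tcp_rot: [-0.228, 3.13, -0.003]
ft_force: [-4.0, 1.5, 11.4]
width: 0.205
finger_force: 61.0
```

Call:
shift_gripper:
  increments:
    - {"dz": 0.0005}
    - {}

```text
time: 13.77
position: [523.7, -180.2, 153.9]
tcp_rot: [-0.228, 3.13, -0.003]
ft_force: [-4.0, 1.7, 12.7]
width: 0.202
finger_force: 61.2
```

The hard stop is where it was expected. I'll press a little more to confirm, then withdraw.

Scaled: 0.6 mm is 0.0008.

Call:
shift_gripper:
  increments:
    - {"dz": 0.0008}
    - {"dz": 0.0008}
    - {}

```text
time: 14.02
position: [523.9, -180.3, 153.8]
tcp_rot: [-0.228, 3.129, -0.004]
ft_force: [-6.4, 3.2, 17.2]
width: 0.201
finger_force: 61.7
```

Call:
shift_gripper:
  increments:
    - {"dz": -0.0053}
    - {"dz": -0.0107}
    - {"dz": -0.016}
    - {"dz": -0.016}
    - {"dz": -0.016}
    - {"dz": -0.016}
    - {"dz": -0.016}
    - {"dz": -0.016}
    - {"dz": -0.02}
    - {}
    - {}

```text
time: 14.93
position: [523.5, -179.7, 249.2]
tcp_rot: [-0.227, 3.132, 0.0]
ft_force: [-0.6, 0.3, -2.0]
width: 0.211
finger_force: 59.1
```

```bash
python3 - <<'E'
from h import *
go(575,163.5,250,98.3)
p,d=ctrl.read_camera("top");cv2.imwrite("pics/top1.png",p)
look("w6")
p,d,c=load("w6");print(proj(c,[523.3,-179.4,98]));cv2.imwrite("pics/w6c.png",cv2.resize(p[150:300,240:410],None,fx=4,fy=4,interpolation=2))
E
```

```text
shift [-100.5   332.19   -0.58] yaw 98.29 t 14.9333
turn [-0.      0.0019 -0.0001]
[325.32840925 225.96387274]
```

View pics/w6c.png

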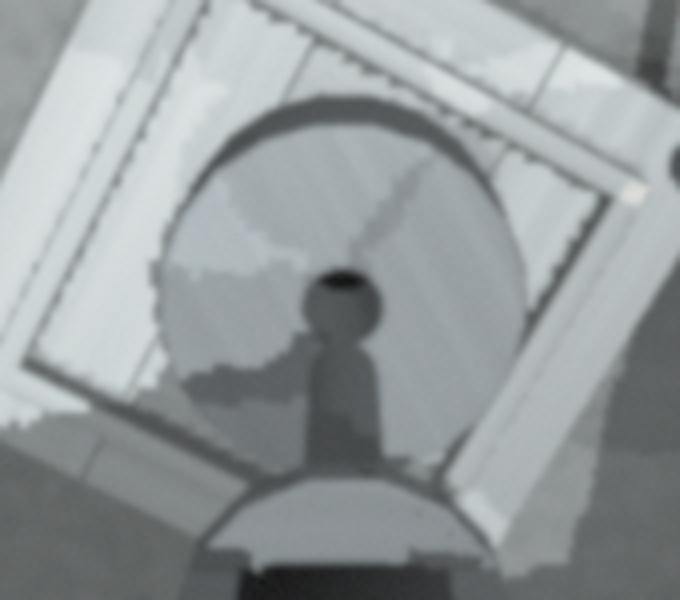

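The rod is out of the bore and still straight in the grip, with the bore at about (325,226). I'll return it to its original hole, whose position is known precisely from the grasp.

Scaled: 30.8 mm is 0.0411, -11.2 mm is -0.0149.

Call:
shift_gripper:
  increments:
    - {"dx": -0.0149, "dy": 0.0411}
    - {"dx": -0.0149, "dy": 0.0411}
    - {"dx": -0.0149, "dy": 0.0411}
    - {"dx": -0.0149, "dy": 0.0411}
    - {"dx": -0.0149, "dy": 0.0411}
    - {"dx": -0.0149, "dy": 0.0411}
    - {"dx": -0.0149, "dy": 0.0411}
    - {"dx": -0.0149, "dy": 0.0411}
    - {"dx": -0.0152, "dy": 0.0411}
    - {}
    - {}
    - {}

```text
time: 16.03
position: [582.7, 109.1, 247.2]
tcp_rot: [0.228, -3.132, 0.001]
ft_force: [-0.8, -1.2, -1.4]
width: 0.203
finger_force: 59.3
```

```bash
python3 - <<'E'
from h import *
go(583.4,109.2,136.5,98.3);look("w7")
p,d,c=load("w7");print("tip",proj(c,ctrl.get_obs()['position']-np.array([0,0,116.4])),"hole",proj(c,[583.5,109.2,105]))
cv2.imwrite("pics/w7c.png",cv2.resize(p[150:300,240:410],None,fx=4,fy=4,interpolation=2))
E
```

```text
shift [ -0.9    0.12 110.71] yaw 98.32 t 16.0333
turn [-0.0006 -0.0019  0.0004]
tip [324.62950089 239.99860396] hole [325.47217467 229.9807113 ]
```

View pics/w7c.png

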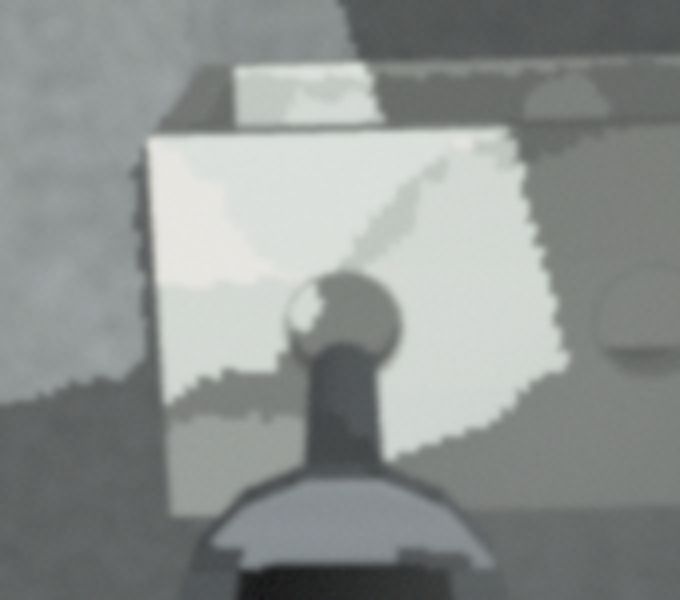

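The hole is at about (326,232), within 1–2 px of the prediction. I'll insert the rod.

Scaled: 16 mm is 0.0213, 12 mm is 0.016.

Call:
shift_gripper:
  increments:
    - {"dx": -0.0007, "dy": 0.0004, "dz": 0.0107}
    - {"dz": 0.0107}
    - {"dz": 0.0107}
    - {"dz": 0.016}
    - {"dz": 0.0213}
    - {"dz": 0.0213}
    - {"dz": 0.0213}
    - {"dz": 0.016}
    - {"dz": 0.0093}
    - {"dz": 0.004}
    - {}
    - {}

```text
time: 17.08
position: [583.8, 109.5, 143.1]
tcp_rot: [-0.227, 3.132, 0.0]
ft_force: [-0.4, 0.5, -1.4]
width: 0.2
finger_force: 59.3
```

Call:
shift_gripper:
  increments:
    - {"dz": 0.0013}
    - {"dz": 0.0013}
    - {}

```text
time: 17.33
position: [583.6, 109.6, 140.6]
tcp_rot: [-0.227, 3.133, 0.001]
ft_force: [-0.3, -0.3, -1.1]
width: 0.199
finger_force: 59.3
```

Call:
shift_gripper:
  increments:
    - {"dz": 0.0013}
    - {"dz": 0.0007}
    - {}

```text
time: 17.58
position: [583.4, 109.5, 138.7]
tcp_rot: [0.227, -3.133, -0.0]
ft_force: [0.0, -0.1, -1.9]
width: 0.204
finger_force: 59.3
```

Scaled: 1 mm is 0.0013, 0.5 mm is 0.0007.

Call:
shift_gripper:
  increments:
    - {"dz": 0.0013}
    - {"dz": 0.0007}
    - {}

```text
time: 17.83
position: [583.4, 109.5, 137.1]
tcp_rot: [0.227, -3.133, -0.0]
ft_force: [1.1, 0.1, -2.2]
width: 0.203
finger_force: 59.3
```

Call:
shift_gripper:
  increments:
    - {"dz": 0.0008}
    - {}
    - {}

```text
time: 18.08
position: [583.5, 109.5, 136.7]
tcp_rot: [0.227, -3.133, -0.0]
ft_force: [0.2, -0.4, -2.0]
width: 0.203
finger_force: 59.3
```

Call:
shift_gripper:
  increments:
    - {"dz": 0.0007}
    - {}
    - {}

```text
time: 18.33
position: [583.6, 109.5, 136.4]
tcp_rot: [-0.227, 3.133, 0.0]
ft_force: [-0.3, -0.4, 0.0]
width: 0.196
finger_force: 59.4
```

The flange is seated at the original height. I'll release it, retreat and check.

Call:
shift_gripper:
  increments:
    - {}
    - {}
    - {}
    - {}
    - {}
    - {}
    - {}
    - {}
  finger_gap: 1.0

```text
time: 19.0
position: [583.5, 109.5, 136.2]
tcp_rot: [0.227, -3.133, -0.0]
ft_force: [1.1, 0.1, 0.2]
width: 1.002
finger_force: 0.0
```

Call:
shift_gripper:
  increments:
    - {"dz": -0.0133}
    - {"dz": -0.0333}
    - {"dz": -0.04}
    - {"dz": -0.04}
    - {"dz": -0.0267}
    - {"dy": -0.0333}
    - {"dy": -0.0467}
    - {"dy": -0.0467}
    - {"dy": -0.0467}
    - {"dy": -0.0467}
    - {}
    - {}

```text
time: 20.0
position: [607.3, -55.7, 251.8]
tcp_rot: [-0.222, 3.133, -0.0]
ft_force: [-0.1, 0.5, 0.2]
width: 0.998
finger_force: 0.0
```

```bash
python3 - <<'E'
from m import *
p,d=ctrl.read_camera("scene");c=cam("scene");W=world(d,c)
m=(np.hypot(W[...,0]-583,W[...,1]-109)<18)&(W[...,2]>120)&(p.max(2)<70);print("grip",m.sum(),W[m].mean(0),np.percentile(W[m][:,2],98))
b=np.load("pics/scene0.npz");W0=world(b['d'],c);m=(np.hypot(W0[...,0]-583,W0[...,1]-109)<18)&(W0[...,2]>120)&(b['p'].max(2)<70);print("before",m.sum(),W0[m].mean(0),np.percentile(W0[m][:,2],98))
q=p[170:350,170:450];cv2.imwrite("pics/end.png",cv2.resize(q,None,fx=2.8,fy=2.8,interpolation=2))
E
```

```text
grip 289 [590.88 111.23 266.09] 546.5910651596292
before 199 [588.39 110.59 140.4 ] 152.5740299479478
```

View pics/end.png

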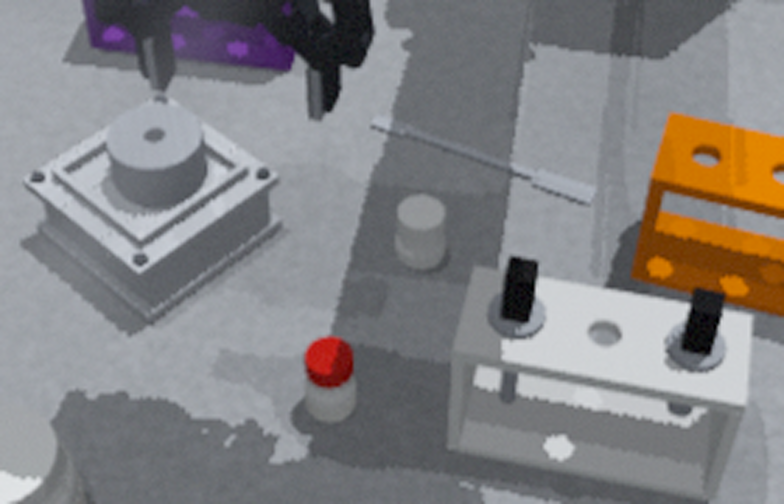

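The ejector stands upright and fully seated in its hole, with the grip at about (520,288) in the crop. The die, tamper and jars are undisturbed and the gripper is clear.

```bash
python3 -c "from station import ctrl; print(ctrl.finish_job())"
```

```text
the job is handed in; nothing more can be done
None
```

The plug is pushed down to its hard stop on the pad, pressing with about 17 N at most in the readings. The ejector is back upright and fully seated in its original rack hole, released, and the job is handed in at about 20 s.

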